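Seal the slide dry box

ROBOT

A 7-joint arm with a two-finger parallel gripper is mounted at the origin on the work surface. World frame = base frame: x ahead of the robot, y to its left, z up, the work surface at z = 0. Lengths are in m, angles in rad, forces in N, time in s.
With the tool pointing down it reaches from about 0.425 to 0.875 m from the base axis. Payload 8.4 kg.
Tool frame: the origin (TCP) lies at the very end of the fingers, on their centre line; the grasp point (between the pads) lies 19 mm behind it (manip.grip_depth is the distance from the TCP to the grasp point, in m); z points along the fingers, y is the line along which they close (so a half turn about z gives the same grasp; the last joint's range is limited). The gripper opens to 85 mm and grips with 20 to 120 N. Pads are 22 mm wide; open, the fingers measure 114 mm over their backs; the gripper's body (76 mm by 85 mm) begins 54 mm behind the grasp point. The pads swing forward as they close: fully open they stand 13 mm farther back than shut.
Start: joints at [1.087, 0.333, 0.04, 1.465, -0.013, 1.343, -0.059], TCP at [0.244, -0.602, 0.231] pointing down, gripper open.
Joint ranges: [-2.58, 2.58], [-0.38, 2.09], [-1.3, 1.39], [0.25, 2.4], [-1.5, 4.64], [0.08, 2.09], [-2.65, 2.65]. Speed limits (rad/s): [2.22, 2.22, 2.79, 2.79, 3.14, 3.14, 3.14].

INTERFACE

Orientations are given as a unit quaternion [w, x, y, z].
In Python, from station import manip, camera, telemetry gives the robot as it stands. Calls block until the motion is done:
- manip.move_to(position, orientation): joint-space move of the TCP to a pose.
- manip.movel(position, rot=None, vel=0.15): straight line of the TCP; rot=None keeps the orientation; vel is the mean speed in m/s.
- manip.goto_joints(angles): joint-space move.
- manip.command_gripper(opening, squeeze=None): finger opening in m; squeeze is the grip in N (None keeps the last); returns when the fingers have stopped.
- manip.wait(seconds).
- manip.ik(position, orientation): joint angles nearest the present ones, or None.
- camera(name): name is "scene" or "top" or "wrist"; returns a dict with "img" (400x640x3 uint8, red, green, blue), "depth" (400x640 float32, m along the optical axis (not along the pixel's ray), 0 where there is no reading), "camera_matrix" (3x3 intrinsics, pixels), "k1" (the pictures are not rectified: a ray, as slopes to the right and down, at radius r is drawn at 1 + k1 r^2 times it, then the intrinsics apply), "world_from_camera" (4x4, takes a point from camera to world coordinates); the wrist camera has in their place "tool_from_camera" (4x4, takes a point from camera to tool coordinates, whose origin is the TCP and whose axes are the flange's). Camera axes: x right, y up, looking along -z (the intrinsics and any distortion apply to the point x, -y, -z); pixel columns grow to the right and rows downward; lengths in m; the calibration is good to about 2 mm. A picture is of the moment at which its call begins: read the wrist's pose just before it.
A pose or a line that the arm cannot do raises manip.PlanningError and nothing moves.
- manip.close_job(): hands the job in; it is judged then, once.
Readings, each from a call of its own:
- telemetry.get_time_s(): time.
- telemetry.get_joints(): joint angles.
- telemetry.get_joint_vel(): joint speeds.
- telemetry.get_tau(): joint torques, N m.
- telemetry.get_ee_pos(): TCP position.
- telemetry.get_tool_rot(): TCP orientation.
- telemetry.get_wrist_force(): force on the tool from outside, world axes, zero at the start.
- telemetry.get_wrist_torque(): the same for the moment, N m.
- telemetry.get_opening(): finger opening in m.
- telemetry.get_grip_force(): force on a finger pad.
Only numpy, scipy, OpenCV 4.12 (cv2) and the standard library are available. Lean on these libraries where they do the work, as an engineer would, in place of code of your own. Each camera call takes 0.05 s, during which the arm holds its last target. There are 200 camera calls.

TASK

The slides are back in their dry box: press the lid fully down onto its gasket first, with all four clips still open, then snap the clips home over the rim one at a time in opposite-corner order (the second clip diagonally across from the first, then the remaining two), so the gasket pulls down evenly. Feel each clip snap and stop there: the plastic cracks if anything is pushed harder than about 30 N (3 kg). Leave everything else on the bench where it is, and finish with the hand clear of the box.

Things in the scene. Friction and masses are not known exactly. Their poses are not given: they have to be found in the camera images.
- dry_box: Translucent white dry box for microscope slides, standing firmly (does not slide). Origin: centre of its underside; own x across it towards its far long side, y along it to its left, z up. Walls 120 mm (x) by 180 mm (y), 80 mm high where the lid sits; a 9 mm rim stands out atop each long wall. Outside the open clips the bench is clear for 25 mm or more.
- lid_top (a point): Middle of the lid's flat top, a framed clear panel 132 by 192 mm, 8 mm thick (frame 10 mm). The lid slides straight down on its lip seal, which drags with about 7 N and stays where it is pushed. This point is 88 mm above the bench when fully down, 6 to 12 mm higher at the start. Fully down it meets a stiff gasket, about 40 N per mm.
- lid (a joint): How far the lid stands up from fully down, in m: 0 = fully down on its gasket (the gasket's own squeeze is not counted), 0.006 to 0.012 at the start.
- clip_near_left (a joint): Opening angle (rad) of the grey clip at the near left corner: 0 straight down, 1.57 straight out. Starts at 1.25 to 2.15 and stays there. Pushed in and slightly downward on its outer face near the free edge (a level push drags and jams) it meets the rim, takes 5 to 15 N, snaps over and stops dead at -0.25 to 0.25: this differs by corner and must be felt. Let go too soon it springs out to about 1.
- hinge_near_left (a point): Middle of that clip's hinge line, on the lid's long edge at x = -0.070, y = +0.055 in the box's frame (86 mm above the bench with the lid down). The hinge line runs along the box's y; the clip opens towards the box's -x.
- tip_near_left (a point): Middle of the free lower edge of that clip's outer face. The clip is a flap 42 mm wide (along the hinge), 36 mm from hinge to free edge, 3 mm thick; hanging, its outer face is 7 mm outside the hinge line. Inside it a hook nose catches under the rim and a rib near the free edge stops it against a land on the wall, set 7 mm in or out from corner to corner.
- clip_near_right (a joint): Opening angle (rad) of the grey clip at the near right corner: 0 straight down, 1.57 straight out. Starts at 1.25 to 2.15 and stays there. Pushed in and slightly downward on its outer face near the free edge (a level push drags and jams) it meets the rim, takes 5 to 15 N, snaps over and stops dead at -0.25 to 0.25: this differs by corner and must be felt. Let go too soon it springs out to about 1.
- hinge_near_right (a point): Middle of that clip's hinge line, on the lid's long edge at x = -0.070, y = -0.055 in the box's frame (86 mm above the bench with the lid down). The hinge line runs along the box's y; the clip opens towards the box's -x.
- tip_near_right (a point): Middle of the free lower edge of that clip's outer face. The clip is a flap 42 mm wide (along the hinge), 36 mm from hinge to free edge, 3 mm thick; hanging, its outer face is 7 mm outside the hinge line. Inside it a hook nose catches under the rim and a rib near the free edge stops it against a land on the wall, set 7 mm in or out from corner to corner.
- clip_far_left (a joint): Opening angle (rad) of the grey clip at the far left corner: 0 straight down, 1.57 straight out. Starts at 1.25 to 2.15 and stays there. Pushed in and slightly downward on its outer face near the free edge (a level push drags and jams) it meets the rim, takes 5 to 15 N, snaps over and stops dead at -0.25 to 0.25: this differs by corner and must be felt. Let go too soon it springs out to about 1.
- hinge_far_left (a point): Middle of that clip's hinge line, on the lid's long edge at x = +0.070, y = +0.055 in the box's frame (86 mm above the bench with the lid down). The hinge line runs along the box's y; the clip opens towards the box's +x.
- tip_far_left (a point): Middle of the free lower edge of that clip's outer face. The clip is a flap 42 mm wide (along the hinge), 36 mm from hinge to free edge, 3 mm thick; hanging, its outer face is 7 mm outside the hinge line. Inside it a hook nose catches under the rim and a rib near the free edge stops it against a land on the wall, set 7 mm in or out from corner to corner.
- clip_far_right (a joint): Opening angle (rad) of the grey clip at the far right corner: 0 straight down, 1.57 straight out. Starts at 1.25 to 2.15 and stays there. Pushed in and slightly downward on its outer face near the free edge (a level push drags and jams) it meets the rim, takes 5 to 15 N, snaps over and stops dead at -0.25 to 0.25: this differs by corner and must be felt. Let go too soon it springs out to about 1.
- hinge_far_right (a point): Middle of that clip's hinge line, on the lid's long edge at x = +0.070, y = -0.055 in the box's frame (86 mm above the bench with the lid down). The hinge line runs along the box's y; the clip opens towards the box's +x.
- tip_far_right (a point): Middle of the free lower edge of that clip's outer face. The clip is a flap 42 mm wide (along the hinge), 36 mm from hinge to free edge, 3 mm thick; hanging, its outer face is 7 mm outside the hinge line. Inside it a hook nose catches under the rim and a rib near the free edge stops it against a land on the wall, set 7 mm in or out from corner to corner.
- petri_dish: Shallow glass dish, 90 mm across, 14 mm high, beside the box's left end. Leave alone. Origin: centre of its underside.
- sample_jar: Small capped jar, 42 mm across, 52 mm high, beside the box's right end. Leave alone. Origin: centre of its underside.
- tweezers: Steel tweezers, 125 mm long, 8 mm high, lying beside the box's right end. Leave alone. Origin: middle, on the bench.
- slide_mailer: Small slide mailer, 88 by 36 by 30 mm. Leave alone. Origin: centre of its underside.
- beaker: Empty glass beaker, 72 mm across, 90 mm high. Leave alone. Origin: centre of its underside.
- wash_bottle: Squeeze wash bottle, 72 mm across, 220 mm high to its spout. Leave alone. Origin: centre of its underside.

How it is judged:
By the outcome, as a careful person would: the job done as asked, in the order asked, and still so for the second after the job is handed in, with the robot touching nothing.
It also fails if it takes over 72 s, if anything falls off the work surface, if the arm or the gripper's body presses on something with over 40 N, if the wrist force passes 120 N, or if a joint passes its speed limit or range.

## Working session

There is one attempt and no reset: what is moved stays moved. The work goes in short steps, each a Python script; the robot and the scene stay as the last script left them, time stands still between calls to the robot, and variables do not carry over. Pictures are saved under pics/ and viewed, at most 10 in all, crops included, and the job is handed in when it is done.

```bash
mkdir -p pics; ls
python3 - <<'E'
from station import manip, camera, telemetry as t
import cv2, numpy as np
for n in ("scene","top"):
    c=camera(n); cv2.imwrite(f"pics/{n}0.png",c["img"][:,:,::-1]); np.savez(f"{n}0.npz",**c)
    print(n,c["camera_matrix"].tolist(),c["k1"],np.round(c["world_from_camera"],3).tolist())
print(t.get_time_s(),t.get_tool_rot(),t.get_ee_pos(),t.get_opening())
E
```

```text
pics
scene [[428.7183280214756, 0.0, 318.7901065172333], [0.0, 428.7183280214756, 196.47041701936763], [0.0, 0.0, 1.0]] -0.061377270674916405 [[0.598, -0.541, 0.592, 1.316], [0.802, 0.405, -0.44, -0.557], [-0.002, 0.737, 0.676, 0.956], [0.0, 0.0, 0.0, 1.0]]
top [[463.90781254236214, 0.0, 317.46566498262405], [0.0, 463.90781254236214, 203.47741446450652], [0.0, 0.0, 1.0]] 0.005196112849462099 [[0.012, 0.986, -0.164, 0.376], [-1.0, 0.013, 0.007, 0.026], [0.009, 0.164, 0.986, 1.22], [0.0, 0.0, 0.0, 1.0]]
0.1 [-6.88852289e-04  9.81550249e-01  1.91203036e-01 -1.79237144e-04] [ 0.24382652 -0.60210131  0.23052217] 0.08557004764768394
```

View pics/top0.png

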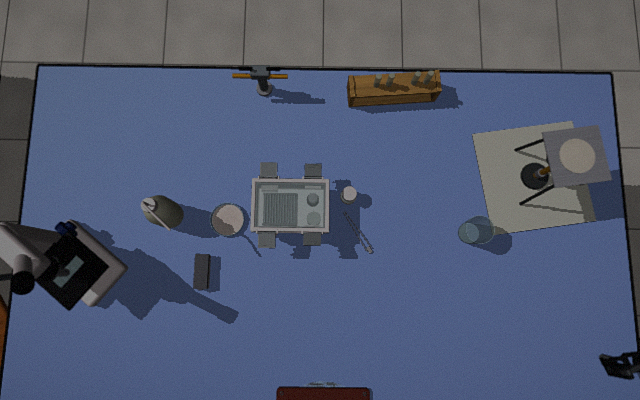

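View pics/scene0.png

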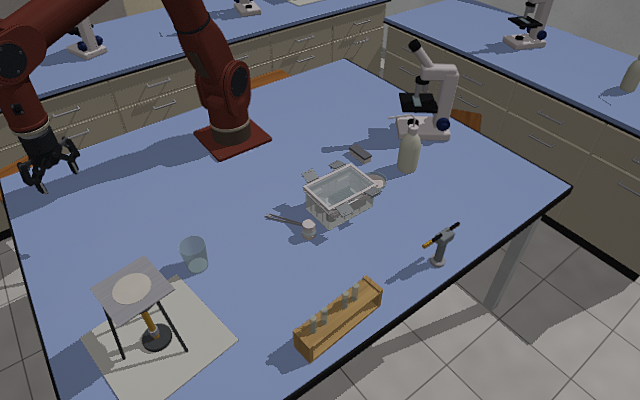

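The top view shows the box with its lid frame at roughly columns 252–330 and rows 178–233. The clips stick out at (269,170), (313,170), (266,240) and (312,239). The scene view shows the same box at about (340,195), with clear bench around it.

```bash
cat > h.py <<'E'
import numpy as np, cv2
from scipy.spatial.transform import Rotation as R
from station import manip, camera, telemetry as t
def rays(c, uv, W):
    K=np.array(c["camera_matrix"]); uv=np.asarray(uv,float).reshape(-1,2)
    d=(uv-K[[0,1],2])/K[[0,1],[0,1]]; s=d.copy()
    for _ in range(10): s=d/(1+float(c["k1"])*(s**2).sum(1,keepdims=True))
    v=np.c_[s[:,0],-s[:,1],-np.ones(len(s))]@W[:3,:3].T
    return W[:3,3],v
def onplane(c,uv,z,W):
    o,v=rays(c,uv,W); return o+v*((z-o[2])/v[:,2])[:,None]
def q(yaw,tilt=0.0,side=0):
    """tool down, tool x = box x; tilt leans the fingertips toward +box x for side=-1 (near), -box x for side=+1"""
    z=np.array([-side*np.sin(tilt),0,-np.cos(tilt)]); y=np.array([0,-1.,0]); x=np.cross(y,z)
    M=R.from_euler('z',yaw).as_matrix()@np.c_[x,y,z]
    a=R.from_matrix(M).as_quat(); return a[[3,0,1,2]]
def toolW(): 
    a=np.asarray(t.get_tool_rot()); T=np.eye(4); T[:3,:3]=R.from_quat(a[[1,2,3,0]]).as_matrix(); T[:3,3]=t.get_ee_pos(); return T
E
python3 - <<'E'
from h import *
c=dict(np.load("top0.npz")); W=c["world_from_camera"]
hsv=cv2.cvtColor(c["img"],cv2.COLOR_RGB2HSV)
roi=np.zeros((400,640),bool); roi[160:250,244:336]=1
m=((hsv[...,1]<40)&(hsv[...,2]>140)&roi).astype(np.uint8)
cs,_=cv2.findContours(m,cv2.RETR_EXTERNAL,cv2.CHAIN_APPROX_NONE)
k=max(cs,key=cv2.contourArea)[:,0]
p=onplane(c,k,0.097,W)[:,:2].astype(np.float32)
print(cv2.minAreaRect(p), k.min(0),k.max(0))
d=c["depth"]; 
o,v=rays(c,[[290,181],[255,206],[327,206],[269,170],[313,170],[266,240],[312,239]],W)
for (u,w),vv in zip([[290,181],[255,206],[327,206],[269,170],[313,170],[266,240],[312,239]],v): print(u,w,(o+vv*d[w,u]).round(3))
g=cv2.minAreaRect(p); X,Y=g[0]
for tilt,side,dx in((0,0,0),(.4,-1,-.09),(.4,1,.09),(.7,1,.09),(.7,-1,-.09)):
    print(tilt,side,manip.ik([X+dx,Y,0.1 if side==0 else .06],q(0,tilt,side)))
print(manip.ik([X-.03,Y,.36],q(0)))
E
```

```text
((0.6204186081886292, 0.13062523305416107), (0.027258334681391716, 0.004973812028765678), 81.13223266601562) [267 179] [278 181]
290 181 [0.619 0.087 0.093]
255 206 [0.555 0.172 0.094]
327 206 [ 0.557 -0.005  0.096]
269 170 [0.644 0.14  0.099]
313 170 [0.647 0.031 0.096]
266 240 [0.471 0.142 0.098]
312 239 [0.474 0.031 0.106]
0 0 [ 0.28116776  0.50343455 -0.7335594   1.62528961  0.36116031  1.15323892
 -2.10994382]
0.4 -1 [ 0.25195744  0.12590628 -0.7042317   2.20412511  0.50456337  0.52699357
 -2.40335058]
0.4 1 [ 0.02304816  0.95719062 -0.48901249  0.94877811  0.26113504  1.68956098
 -1.94306802]
0.7 1 None
0.7 -1 None
[ 0.36175286  0.30970882 -0.8530867   1.32865635  0.23179729  1.60457998
 -2.02993706]
```

```bash
sed -i 's/y=np.array(\[0,-1.,0\])/y=np.array([0,1.,0])/; s/tool x = box x/tool y = box y/' h.py
python3 - <<'E'
from h import *
X,Y=.559,.085
for tilt,side,dx in((0,0,0),(.4,-1,-.09),(.4,1,.09),(.6,1,.09),(.6,-1,-.09)):
  for dy in (-.055,.055):
    a=manip.ik([X+dx,Y+dy,0.1 if side==0 else .06],q(0,tilt,side)); print(tilt,side,dy,None if a is None else a.round(2))
manip.move_to([X,Y,.33],q(0)); print(t.get_time_s())
manip.wait(.2)
np.save("T1.npy",toolW()); c=camera("wrist"); np.savez("w1.npz",**c); cv2.imwrite("pics/w1.png",c["img"][:,:,::-1])
print(t.get_time_s(),t.get_ee_pos(),t.get_wrist_force(),np.round(c["tool_from_camera"],3).tolist(),t.get_joints())
E
```

```text
0 0 -0.055 [ 0.5   0.35 -0.75  1.81  0.27  1.08  1.22]
0 0 0.055 [ 0.44  0.45 -0.94  1.76  0.4   1.13  0.94]
0.4 -1 -0.055 [ 0.61 -0.08 -0.8   2.37  0.04  0.44  1.34]
0.4 -1 0.055 [ 0.16 -0.01 -0.67  2.32  0.39  0.51  0.74]
0.4 1 -0.055 [ 0.28  0.85 -0.65  1.21  0.36  1.61  1.22]
0.4 1 0.055 [ 0.16  0.89 -0.71  1.17  0.36  1.62  1.07]
0.6 1 -0.055 [ 0.22  1.01 -0.65  0.99  0.37  1.86  1.23]
0.6 1 0.055 [ 0.1   1.05 -0.71  0.95  0.35  1.87  1.09]
0.6 -1 -0.055 None
0.6 -1 0.055 None
2.7917
3.0417 [0.55906264 0.08462461 0.32993509] [0.43130616 0.86324715 0.03421657] [[-0.002, 0.946, 0.323, 0.084], [1.0, 0.002, 0.001, -0.0], [0.001, 0.323, -0.946, -0.143], [0.0, 0.0, 0.0, 1.0]] [ 0.46200806  0.20675938 -0.8087096   1.48239487  0.14928175  1.51611343
  1.22588984]
```

View pics/w1.png

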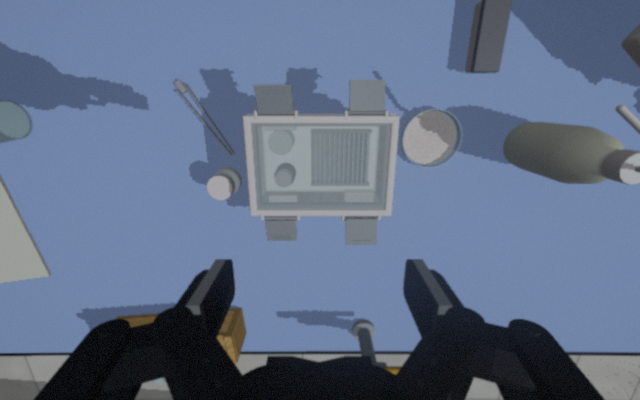

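The wrist view shows the lid frame with corners at about (244,115), (400,115), (390,217) and (250,217). The near side is up and the box's left is to the right. Two clips show above it at (273,98) and (367,96), and two below at (281,228) and (361,231). I'll fit the frame from depth and colour.

Run:
```python
from h import *
c=dict(np.load("w1.npz")); W=np.load("T1.npy")@c["tool_from_camera"]
vv,uu=np.mgrid[70:260,230:415]; uv=np.c_[uu.ravel(),vv.ravel()]
o,v=rays(c,uv,W); P=o+v*c["depth"][uv[:,1],uv[:,0]][:,None]
print("frame px",[c["img"][r,cc].tolist() for r,cc in((118,320),(214,320),(160,248),(160,394),(98,273),(231,361))])
print("z at frame",[P[(uv==[cc,r]).all(1)][0].round(4).tolist() for r,cc in((118,320),(213,320),(160,250),(160,393))])
bright=(c["img"].min(2)>150)[uv[:,1],uv[:,0]]
for nm,m in(("depth",(P[:,2]>.085)&(P[:,2]<.115)&(abs(P[:,0]-.559)<.068)),):
    pass
img=np.zeros((400,640),np.uint8); img[uv[bright][:,1],uv[bright][:,0]]=1
cs,_=cv2.findContours(img,cv2.RETR_EXTERNAL,cv2.CHAIN_APPROX_NONE); k=max(cs,key=cv2.contourArea)[:,0]
for z in (.094,.097,.1):
    r=cv2.minAreaRect(onplane(c,k,z,W)[:,:2].astype(np.float32)); print(z,r)
# clips: depth points in box frame
C=np.array(r[0]);
for s in(-1,1):
  for l in(1,-1):
    m=((P[:,0]-.559)*s>.071)&((P[:,0]-.559)*s<.125)&(abs(P[:,1]-.085-l*.055)<.017)&(P[:,2]>.04)
    Q=P[m]; e=(Q[:,0]-.559)*s; f=np.polyfit(e,Q[:,2],1) 
    print(s,l,len(Q),"e",e.min().round(4),e.max().round(4),"slope",f[0].round(3),"z@75",np.polyval(f,.075).round(4),"ymean",np.median(Q[:,1]).round(4),"angle",(np.pi/2+np.arctan(f[0])).round(2))
```

```text
frame px [[164, 166, 168], [162, 162, 165], [162, 158, 164], [162, 166, 171], [104, 112, 117], [118, 126, 131]]
z at frame [[0.4975, 0.0859, 0.0975], [0.6219, 0.0857, 0.0958], [0.5491, -0.0036, 0.096], [0.5496, 0.179, 0.0957]]
0.094 ((0.5604922771453857, 0.08694252371788025), (0.19056925177574158, 0.14192426204681396), 89.84963989257812)
0.097 ((0.5598185658454895, 0.08692356199026108), (0.18905901908874512, 0.14079956710338593), 89.84963989257812)
0.1 ((0.5591447949409485, 0.08690466731786728), (0.18754887580871582, 0.13967493176460266), 89.84961700439453)
-1 1 839 e 0.0718 0.1045 slope -0.191 z@75 0.0987 ymean 0.1398 angle 1.38
-1 -1 763 e 0.071 0.0984 slope 0.493 z@75 0.1036 ymean 0.03 angle 2.03
1 1 623 e 0.071 0.1037 slope 0.275 z@75 0.1011 ymean 0.1398 angle 1.84
1 -1 534 e 0.0711 0.1064 slope -0.241 z@75 0.0984 ymean 0.03 angle 1.33
```

Run:
```python
from h import *
X,Y=.5597,.0862
manip.command_gripper(0.0,40); print("close",t.get_time_s(),t.get_opening())
manip.movel([X,Y,.115],vel=.25); manip.wait(.1); f0=np.array(t.get_wrist_force()); print(t.get_time_s(),f0.round(2))
z=.115; log=[]
while z>.078:
    z-= .0015 if z>.093 else .0004
    manip.movel([X,Y,z],vel=.03)
    f=np.array(t.get_wrist_force())-f0; log.append((round(z,4),round(t.get_ee_pos()[2],4),round(f[2],1)))
    if f[2]>15: break
manip.wait(.15); print(log[-22:]); print((t.get_wrist_force()-f0).round(1),t.get_ee_pos(),t.get_time_s())
```

```text
close 3.8083 0.0003169345117961462
4.9167 [-0.45 -0.34 -0.16]
[(0.1015, np.float64(0.1014), np.float64(0.5)), (0.1, np.float64(0.0999), np.float64(0.5)), (0.0985, np.float64(0.0984), np.float64(0.9)), (0.097, np.float64(0.0969), np.float64(0.1)), (0.0955, np.float64(0.0954), np.float64(-0.5)), (0.094, np.float64(0.0941), np.float64(2.3)), (0.0925, np.float64(0.0926), np.float64(3.5)), (0.0921, np.float64(0.0922), np.float64(4.1)), (0.0917, np.float64(0.0918), np.float64(4.6)), (0.0913, np.float64(0.0913), np.float64(4.2)), (0.0909, np.float64(0.0909), np.float64(4.4)), (0.0905, np.float64(0.0905), np.float64(4.2)), (0.0901, np.float64(0.0901), np.float64(4.1)), (0.0897, np.float64(0.0897), np.float64(4.3)), (0.0893, np.float64(0.0893), np.float64(4.7)), (0.0889, np.float64(0.0889), np.float64(4.9)), (0.0885, np.float64(0.0885), np.float64(5.3)), (0.0881, np.float64(0.0881), np.float64(4.6)), (0.0877, np.float64(0.0879), np.float64(6.9)), (0.0873, np.float64(0.0878), np.float64(9.6)), (0.0869, np.float64(0.0877), np.float64(13.0)), (0.0865, np.float64(0.0876), np.float64(15.7))]
[-2.9  0.  15.7] [0.55985149 0.0862659  0.08755164] 12.5667
```

Lid contact was felt at tip height 0.0878 m, so it is fully down and the tip height is calibrated. Next I'll check that all the clip arcs are reachable before pushing any of them.

```bash
cat >> h.py <<'E'
X,Y,TAU,RC,HW=.5597,.0860,.38,.029,.011
def tcp(s,l,th):
    """TCP so that the inner edge of the shut fingertips rests on the clip's outer face, RC from its hinge"""
    e=.070+RC*np.sin(th)+.007*np.cos(th)+HW*np.cos(TAU); z=.086-RC*np.cos(th)+.007*np.sin(th)-HW*np.sin(TAU)
    return np.array([X+s*e,Y+l*.055,z])
def clip(s,l,th0):
    Q=q(0,TAU,s); p=tcp(s,l,th0); u=p+[0,0,.03]
    manip.move_to(u,Q); manip.wait(.1); f0=np.array(t.get_wrist_force()); t0=t.get_time_s()
    manip.movel(p,vel=.1); th=th0; log=[]; peak=0; snapped=False; why="end of path"
    while th>-.42:
        f=np.array(t.get_wrist_force())-f0; F=np.linalg.norm(f)
        e=t.get_ee_pos()-tcp(s,l,th); log.append((round(float(th),2),round(float(F),1),round(float(-s*e[0]*-1e3),1),round(float(e[2]*1e3),1)))
        peak=max(peak,F)
        if th<.8 and peak>4 and F<peak-3: snapped=True
        if (snapped and th<.42 and F>11) or F>20: why=f"snapped={snapped} F={F:.1f}"; break
        th-= .22 if th>1.25 else .08 if th>.5 and F<6 else .045
        manip.movel(tcp(s,l,th),vel=.06)
    print(s,l,why,"peak",round(peak,1),"f",f.round(1),"t",round(t0,1),round(t.get_time_s(),1)); print(*log)
def leave(s):
    p=t.get_ee_pos(); manip.movel(p+[s*.03,0,.02],vel=.2); manip.movel([p[0]+s*.03,p[1],.20],vel=.3)
    print("left",round(t.get_time_s(),1))
E
python3 - <<'E'
from h import *
for s in(-1,1):
  for l in(1,-1):
    r=[]
    for th in(2.1,1.5,1,.5,0,-.42):
        a=manip.ik(tcp(s,l,th)+([0,0,.03] if th>2 else [0,0,0]),q(0,TAU,s)); r.append(None if a is None else a.round(2).tolist())
    print(s,l,*r,sep="\n")
E
```

```text
-1
1
[0.48, -0.2, -0.9, 2.24, 0.01, 0.68, 1.12]
[0.46, -0.12, -0.94, 2.3, 0.15, 0.57, 0.96]
[0.45, -0.07, -0.95, 2.32, 0.24, 0.54, 0.88]
[0.43, -0.01, -0.94, 2.31, 0.35, 0.53, 0.79]
[0.4, 0.04, -0.91, 2.29, 0.44, 0.52, 0.72]
[0.38, 0.08, -0.88, 2.27, 0.48, 0.53, 0.7]
-1
-1
[0.62, -0.26, -0.74, 2.3, -0.2, 0.67, 1.58]
[0.62, -0.19, -0.77, 2.37, -0.14, 0.54, 1.5]
[0.62, -0.15, -0.79, 2.38, -0.09, 0.5, 1.45]
[0.63, -0.1, -0.82, 2.37, 0.0, 0.46, 1.38]
[0.64, -0.04, -0.83, 2.35, 0.1, 0.45, 1.29]
[0.64, -0.0, -0.83, 2.33, 0.16, 0.45, 1.24]
1
1
[0.14, 0.83, -0.7, 1.09, 0.33, 1.72, 1.09]
[0.14, 0.89, -0.7, 1.1, 0.36, 1.66, 1.09]
[0.14, 0.9, -0.7, 1.12, 0.37, 1.64, 1.09]
[0.15, 0.89, -0.7, 1.15, 0.37, 1.61, 1.08]
[0.16, 0.88, -0.7, 1.2, 0.36, 1.58, 1.07]
[0.17, 0.85, -0.7, 1.24, 0.35, 1.56, 1.07]
1
-1
[0.26, 0.8, -0.65, 1.13, 0.34, 1.71, 1.24]
[0.26, 0.85, -0.65, 1.14, 0.36, 1.65, 1.24]
[0.26, 0.86, -0.65, 1.16, 0.37, 1.63, 1.23]
[0.27, 0.85, -0.65, 1.2, 0.37, 1.6, 1.23]
[0.28, 0.84, -0.65, 1.25, 0.36, 1.57, 1.22]
[0.29, 0.82, -0.65, 1.29, 0.36, 1.55, 1.22]
```

Run:
```python
from h import *
manip.movel([X,Y,.19],vel=.3); print(t.get_time_s())
clip(-1,1,1.6)
```

```text
13.0583
-1 1 snapped=True F=15.7 peak 15.7 f [-11.    0.8  11.2] t 13.9 19.1
(1.6, 1.0, -0.3, 0.1) (1.38, 0.7, -0.2, 0.4) (1.16, 1.7, 0.0, 0.2) (1.08, 1.5, -0.0, 0.1) (1.0, 0.7, 0.1, -0.0) (0.92, 0.6, 0.1, -0.1) (0.84, 1.6, 0.0, -0.0) (0.76, 1.3, 0.1, -0.0) (0.68, 1.4, 0.1, -0.0) (0.6, 0.8, 0.0, 0.0) (0.52, 1.4, 0.1, -0.0) (0.44, 1.4, 0.2, -0.1) (0.4, 3.0, 0.3, -0.2) (0.35, 4.7, 0.4, -0.4) (0.31, 1.6, -0.4, 0.3) (0.26, 0.8, -0.6, 0.4) (0.22, 2.1, -0.2, 0.1) (0.17, 1.5, -0.0, -0.0) (0.13, 1.0, 0.0, -0.1) (0.08, 15.7, 0.7, -0.3)
```

```bash
sed -i 's/F>11) or F>20/F>8) or F>20/; s/else .045$/else .03 if snapped else .04/' h.py
python3 - <<'E'
from h import *
leave(-1)
c=camera("wrist"); cv2.imwrite("pics/w2.png",c["img"][:,:,::-1]); print(t.get_ee_pos())
E
```

```text
left 20.2
[0.43901534 0.14056488 0.19817921]
```

View pics/w2.png

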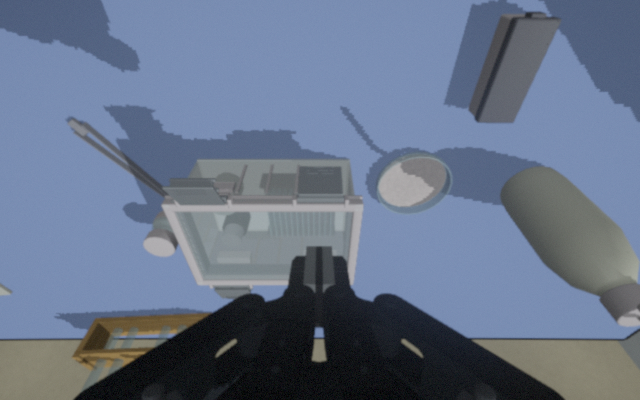

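The near-left clip hangs flat and closed at about (320,180), and the lid is flush. The near-right clip at (195,190) is still open. The diagonal one, far right, is next.

Run:
```python
from h import *
clip(1,-1,1.6)
```

```text
1 -1 snapped=True F=8.9 peak 8.9 f [8.7 0.7 1.7] t 21.9 28.1
(1.6, 1.5, -0.5, -0.9) (1.38, 2.3, -0.1, -0.3) (1.16, 0.5, -0.2, -0.4) (1.08, 0.8, -0.1, -0.0) (1.0, 0.6, -0.1, -0.1) (0.92, 0.2, -0.1, -0.2) (0.84, 0.6, -0.1, -0.2) (0.76, 1.8, -0.1, -0.1) (0.68, 1.0, -0.1, -0.2) (0.6, 1.5, -0.1, -0.1) (0.52, 1.4, -0.1, -0.1) (0.44, 1.8, 0.1, -0.0) (0.4, 4.7, 0.0, -0.1) (0.36, 3.7, 0.0, -0.1) (0.32, 6.0, 0.1, 0.0) (0.28, 6.0, 0.3, 0.1) (0.24, 2.2, -0.6, -0.1) (0.21, 0.5, -0.5, -0.1) (0.18, 1.0, -0.2, -0.0) (0.15, 1.2, -0.1, -0.0) (0.12, 0.5, -0.1, -0.0) (0.09, 1.2, 0.1, 0.1) (0.06, 5.9, 0.7, 0.3) (0.03, 8.9, 1.4, 0.5)
```

Run:
```python
from h import *
leave(1)
c=camera("top"); cv2.imwrite("pics/t2.png",c["img"][140:270,220:360,::-1].repeat(4,0).repeat(4,1))
clip(-1,-1,2.1)
```

```text
left 29.0
-1 -1 snapped=True F=10.8 peak 10.8 f [-8.6 -0.5  6.5] t 30.6 38.3
(2.1, 0.9, -0.3, -0.0) (1.88, 1.2, 0.1, -0.0) (1.66, 0.7, 0.4, -0.4) (1.44, 0.4, 0.3, -0.3) (1.22, 1.0, 0.2, -0.2) (1.14, 0.8, -0.0, 0.0) (1.06, 1.0, 0.1, -0.1) (0.98, 0.6, 0.0, -0.1) (0.9, 1.4, 0.0, -0.1) (0.82, 0.6, -0.0, -0.1) (0.74, 0.5, 0.0, -0.1) (0.66, 1.0, -0.0, -0.1) (0.58, 1.6, -0.0, -0.0) (0.5, 0.8, -0.0, -0.0) (0.42, 0.3, -0.0, 0.0) (0.38, 0.7, -0.0, 0.0) (0.34, 0.2, -0.1, -0.0) (0.3, 0.7, -0.0, -0.0) (0.26, 1.4, 0.1, -0.1) (0.22, 2.4, 0.2, -0.2) (0.18, 2.7, 0.4, -0.3) (0.14, 4.9, 0.6, -0.4) (0.1, 3.5, 0.3, -0.2) (0.06, 1.4, -0.8, 0.6) (0.03, 1.1, -0.9, 0.6) (0.0, 0.7, -0.2, 0.1) (-0.03, 0.4, -0.1, 0.0) (-0.06, 1.2, -0.1, -0.0) (-0.09, 5.1, 0.5, -0.3) (-0.12, 10.8, 1.1, -0.7)
```

Run:
```python
from h import *
leave(-1)
clip(1,1,2.0)
```

```text
left 39.9
1 1 snapped=True F=10.6 peak 10.6 f [10.3  1.5 -2. ] t 41.6 50.3
(2.0, 1.1, -0.5, -0.9) (1.78, 1.2, 0.1, -0.3) (1.56, 1.2, -0.1, -0.5) (1.34, 1.0, -0.2, -0.6) (1.12, 1.3, -0.3, -0.5) (1.04, 1.9, -0.1, -0.1) (0.96, 1.1, -0.1, -0.1) (0.88, 1.4, -0.1, -0.2) (0.8, 0.4, -0.1, -0.2) (0.72, 1.1, -0.1, -0.1) (0.64, 1.0, -0.1, -0.1) (0.56, 0.8, -0.1, -0.1) (0.48, 1.5, -0.1, -0.1) (0.44, 1.0, -0.1, -0.0) (0.4, 0.3, -0.1, -0.0) (0.36, 0.8, -0.1, -0.0) (0.32, 1.3, -0.1, -0.0) (0.28, 1.3, -0.1, -0.0) (0.24, 0.8, -0.1, -0.0) (0.2, 1.3, -0.1, -0.0) (0.16, 2.6, 0.1, -0.0) (0.12, 2.4, 0.1, -0.1) (0.08, 3.0, -0.0, -0.1) (0.04, 3.1, -0.1, -0.1) (0.0, 5.0, 0.5, 0.0) (-0.04, 3.9, -0.1, -0.1) (-0.08, 1.7, -0.5, 0.1) (-0.11, 0.7, -0.4, 0.2) (-0.14, 1.4, -0.2, 0.0) (-0.17, 1.5, -0.0, 0.0) (-0.2, 1.8, 0.3, 0.1) (-0.23, 4.5, 1.0, 0.1) (-0.26, 7.9, 1.8, 0.1) (-0.29, 10.6, 2.6, 0.2)
```

View pics/t2.png

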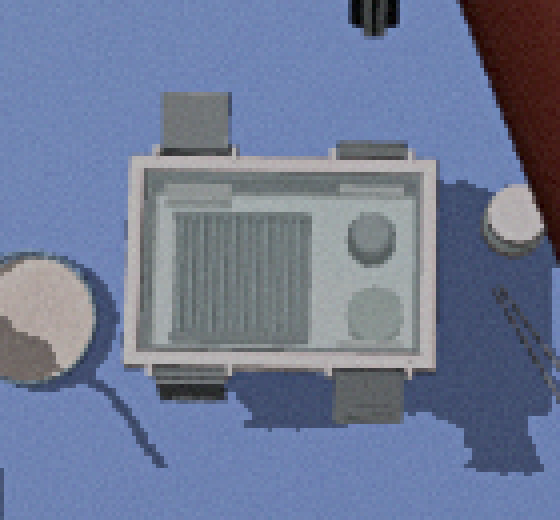

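The mid-way top crop shows near-left (190,385) and far-right (372,150) closed, and the other two still open, as they should be. I'll move clear now and check the final state.

Run:
```python
from h import *
leave(1); manip.move_to([X,Y,.33],q(0)); manip.wait(.2)
T=toolW(); c=camera("wrist"); d=camera("top"); print(round(t.get_time_s(),1),t.get_wrist_force())
cv2.imwrite("pics/w3.png",c["img"][60:270,180:480,::-1].repeat(2,0).repeat(2,1))
W=T@c["tool_from_camera"]; vv,uu=np.mgrid[70:260,230:415]; uv=np.c_[uu.ravel(),vv.ravel()]
o,v=rays(c,uv,W); P=o+v*c["depth"][uv[:,1],uv[:,0]][:,None]
for s in(-1,1):
  for l in(1,-1):
    m=((P[:,0]-X)*s>.07)&((P[:,0]-X)*s<.125)&(abs(P[:,1]-Y-l*.055)<.017)&(P[:,2]>.03)
    e=(P[m,0]-X)*s; print(s,l,m.sum(),"max e",np.percentile(e,98).round(4) if m.any() else None)
print("frame z",[P[(uv==[cc,r]).all(1)][0][2].round(4) for r,cc in((120,320),(212,320),(160,252),(160,390))])
```

```text
left 51.2
52.3 [ 0.1372347  -0.44473062  0.08629058]
-1 1 321 max e 0.0833
-1 -1 184 max e 0.0773
1 1 75 max e 0.0763
1 -1 99 max e 0.0766
frame z [np.float64(0.0903), np.float64(0.0902), np.float64(0.0887), np.float64(0.0898)]
```

View pics/w3.png

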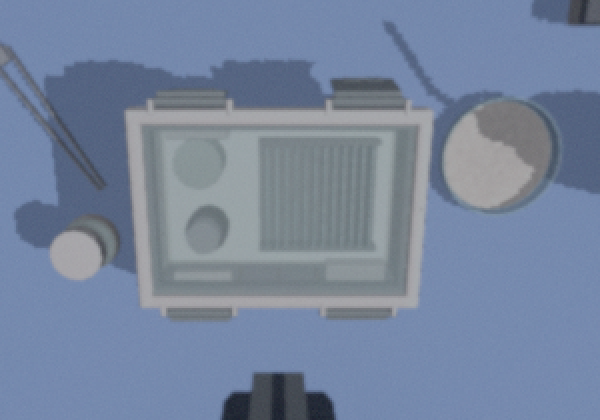

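The final view shows all four clips down against the rim: near side at (190,100) and (365,92), far side at (200,313) and (358,313). Near-left is tilted a little further out than the rest, so I'll check its rest angle from depth before deciding whether it is home.

Run:
```python
from h import *
T=toolW(); W0=camera("wrist"); c=W0; W=T@c["tool_from_camera"]; vv,uu=np.mgrid[70:260,230:415]; uv=np.c_[uu.ravel(),vv.ravel()]
o,v=rays(c,uv,W); P=o+v*c["depth"][uv[:,1],uv[:,0]][:,None]
for s,l in((-1,1),(-1,-1)):
    m=((P[:,0]-X)*s>.068)&((P[:,0]-X)*s<.125)&(abs(P[:,1]-Y-l*.055)<.015)&(P[:,2]>.02)
    e=(P[m,0]-X)*s; z=P[m,2]
    for a in np.arange(.04,.1,.006):
        k=(z>a)&(z<=a+.006)
        if k.sum()>3: print(s,l,"z",a.round(3),k.sum(),"e",np.median(e[k]).round(4))
```

```text
-1 1 z 0.052 7 e 0.0833
-1 1 z 0.058 37 e 0.0821
-1 1 z 0.064 23 e 0.0809
-1 1 z 0.07 29 e 0.0797
-1 1 z 0.076 30 e 0.0785
-1 1 z 0.082 108 e 0.0751
-1 1 z 0.088 100 e 0.0705
-1 -1 z 0.058 19 e 0.0773
-1 -1 z 0.082 110 e 0.0741
-1 -1 z 0.088 83 e 0.0695
```

Near-left rests at about 0.20 rad and was felt to stop at about 0.12. Near-right shows the same offset of roughly 0.08, so this is calibration bias and both clips are on their stops.

```bash
python3 -c "
from station import manip
print(manip.close_job())"
```

```text
the job is handed in; nothing more can be done
None
```

The job is handed in at about 52 s: the lid was pressed onto its gasket with all clips open, then the clips were snapped near-left, far-right, near-right, far-left, each felt to snap and stop (highest wrist force read 16 N), and the hand finished clear above the box.

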